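Park the index plunger and bring the stop up to the weld coupon

TASK

On the welding jig, pull up the sprung index plunger of the sliding stop, twist it counter-clockwise until its cross-pin drops into the rest notch, and leave it sitting there so that it stays retracted. Then slide the stop along the bed until it bears firmly against the steel T coupon (a push of about 8 N on it), but not so hard that the coupon shifts, and let go: the plunger stays parked, the stop touches the coupon, and everything else on the bench is left where it is.

Things in the scene. Friction and masses are not known exactly. Their poses are not given: they have to be found in the camera images.
- jig: flat steel bed 110 x 420 x 20 mm bolted to the table, a row of 12 mm index holes (40 mm pitch) along its middle; origin at the centre of its underside, its y axis runs along the bed, z up
- grip (a point): centre of the plunger's black T-bar handle (bar 46 mm long, 14 mm wide, 14 mm high, centre 103 mm above the table at rest) on an upright 8 mm stem; the bar lies along this point's y axis, which at rest runs along the bed. Pulling up takes about 7 N at rest, 13 N when the cross-pin clears the collar, 16 N at full lift
- collar (a point): toothed collar about 45 mm across on top of the carriage, round the plunger's stem, rim 78 mm above the table (25 mm below the bar's centre at rest). The stem's cross-pin, parallel to the bar, sits in its deep slot at rest; the plunger's foot then stands 7 mm deep in a bed hole and locks the carriage. Point: on the plunger's axis at rim height
- plunger_lift (a joint): lift of the plunger (m): 0 down and locked, cross-pin clears the collar's rim at 0.013, hard stop at 0.018, about 0.010 (0.009 to 0.0105) when resting in the rest notch (3 mm deep, 5.6 mm wide for the 4 mm cross-pin), where the foot is clear of the bed
- plunger_turn (a joint): turn of the handle (rad), counter-clockwise seen from above: 0 in the locking slot, end of turn 1.45. The collar's notch ring is clamped anew each time: the rest notch lies somewhere from 0.70 to 1.12, not measured, to be felt as the pin slides on the rim and drops 3 mm; the notch has walls on both sides. The rim may have a seam, under 1 mm deep, before it. No turning under 0.013 lift
- carriage: grey stop carriage, block 80 x 66 mm, top 56 mm above the table, that slides along the bed's +y by up to 0.25 m with about 3 N friction once the plunger is up, and cannot leave the bed. An upright steel stop plate 90 mm wide stands across its +y end. Origin on the plunger's axis at table height, axes as the bed's
- stop_face (a point): middle of the stop plate's face that meets the coupon, 43 mm along the bed (+y) from the plunger's axis, 30 mm above the table; y axis along the bed
- coupon: loose welded T coupon of rusty steel, about 2.3 kg: base 90 x 100 x 20 mm lying flat and square on the bed, 14 mm web standing 60 mm high across its middle; origin at the centre of its underside (20 mm above the table). It slides if pushed with more than about 10 N
- coupon_face (a point): middle of the coupon's base edge that faces the stop (10 mm above the bed)
- magnet: bystander: dark square holding magnet 50 x 16 x 50 mm standing on the table beside the bed; origin on its underside
- pipe: bystander: short rusty pipe offcut, 48 mm across, 45 mm high, on the table beside the bed; origin on its underside
- chipper: bystander: chipping hammer, 250 mm; origin on its underside
- wirebrush: bystander: wooden wire brush, 240 mm; origin on its underside
- spanner: bystander: open spanner, 190 mm; origin on its underside
- stub_tin: bystander: open metal tin for rod stubs, 84 mm across, 100 mm high; origin on its underside
- angle: bystander: offcut of angle iron, 140 mm long; origin on its underside
Things that resemble listed ones, but are neither listed nor needed, are in the scene too. Leave any green or pink look-alike of the coupon alone.

How it is judged:
By the outcome, as a careful person would: the job done as asked, in the order asked, and still so for the second after the job is handed in, with the robot touching nothing.
It also fails if it takes over 70 s, if anything falls off the work surface, if the arm or the gripper's body presses on something with over 40 N, if the wrist force passes 120 N, or if a joint passes its speed limit or range.

ROBOT

A 6-joint arm with a two-finger parallel gripper is mounted at the origin on the work surface. World frame = base frame: x ahead of the robot, y to its left, z up, the work surface at z = 0. Lengths are in m, angles in rad, forces in N, time in s.
With the tool pointing down it reaches from about 0.375 to 0.9 m from the base axis. Payload 3.1 kg.
Tool frame: the origin (TCP) lies between the finger pads; the fingertips stand 8 mm ahead of it and the grasp point (between the pads) lies 11 mm behind it; z points along the fingers, y is the line along which they close (so a half turn about z gives the same grasp; the last joint's range is limited). The gripper opens to 85 mm and grips with 20 to 120 N. Pads are 22 mm wide; open, the fingers measure 114 mm over their backs; the gripper's body (76 mm by 85 mm) begins 54 mm behind the grasp point. The pads swing forward as they close: fully open they stand 13 mm farther back than shut.
Start: joints at [1.095, 0.527, 1.433, -0, 1.181, -0.178], TCP at [0.183, 0.597, 0.239] pointing down, gripper open.
Joint ranges: [-3.08, 3.08], [-0.75, 2.2], [0.22, 2.44], [-1.43, 4.57], [0, 2.65], [-2.85, 2.85]. Speed limits (rad/s): [2.79, 2.79, 3.14, 3.14, 3.14, 3.14].

INTERFACE

Orientations are given as a unit quaternion [x, y, z, w].
In Python, from station import readout, cams, sign_off gives the robot as it stands.
- The arm moves only by the tool send_rows, never from a script. Its argument "commands" is text: rows parted by semicolons, each of 5 numbers parted by spaces: the finger opening in mm, from 0 to 85.4, then the shift along the tool's x, y, z each as a share of 0.02 m, from -1 to 1, then the turn about the tool's z as a share of 4 degrees, from -1 to 1. In form: grip dx dy dz spin; .... A call has 1 to 20 rows; each row shifts and turns the commanded pose from where the row before left it, along the tool's axes as they then stand; what a row does not reach is not made up. A row lasts 1/12 s, in which the tool goes at most 41.7 mm and 7.16 degrees, less where a joint would pass 70% of its speed; a pose out of reach is approached as far as the arm can. A call with a number of a shift or a turn outside -1 to 1 is refused whole. A call with a gripper value outside its range is refused whole. The fingers move at their own pace and stop on an object; "grip_force" is the grip in N (left out, the last holds). Time passes only in rows, so rows that do not move let the fingers close. It gives the time, the measured TCP pose, the force, the opening and the grip force at its end, in the units of the state.
- readout.sense(): the state, without advancing time (a new reading comes with each control period).
- cams.snapshot(name): name is "side" or "top" or "wrist"; returns a dict with "pixels" (480x640x3 uint8, red, green, blue), "intrinsics" (3x3 intrinsics, pixels), "eye" and "rotation" of the camera in the world. Camera axes: x right, y down, z forward; pixel columns grow to the right and rows downward; lengths in m; the calibration is good to about 2 mm. A picture is of the moment at which its call begins. There is no depth.
- sign_off(): hands the job in; it is judged then, once.
The state is a dict: "t": time; "q": joint angles; "qd": joint speeds; "tau": joint torques, N m; "tcp_pos": TCP position; "tool_rot": TCP orientation; "force": force on the tool from outside, world axes, zero at the start; "ft_torque": the same for the moment, N m; "finger_gap": opening from 0.0 (shut) to 1.0 (fully open); "gripper_force": force on a finger pad.
Only numpy, scipy, OpenCV 4.12 (cv2) and the standard library are available. Lean on these libraries where they do the work, as an engineer would, in place of code of your own. Each camera call takes 0.05 s, during which the arm holds its last target. There are 200 camera calls.

## Working session

There is one attempt and no reset: what is moved stays moved. The work goes in short steps, Python scripts to look and compute and a tool call to move; the robot and the scene stay as the last step left them, time stands still between calls to the robot, and variables do not carry over. Pictures are saved under pics/ and viewed, at most 10 in all, crops included, and the job is handed in when it is done.

Besides the shell and the picture viewer there is one more tool, called after "Emit:" in YAML: its name, and indented under it one key for each argument. send_rows: Moves the arm, as the interface text tells. Its arguments: {"type":"object","properties":{"commands":{"type":"string"},"grip_force":{"type":"number"}},"required":["commands"]}

```bash
mkdir -p pics; cat > h.py <<'E'
import numpy as np, cv2
from station import readout, cams, sign_off
def snap(n,f=None):
    s=cams.snapshot(n)
    if f: cv2.imwrite('pics/'+f,np.asarray(s['pixels'])[:,:,::-1])
    return s
def ray(s,u,v):
    d=np.array(s['rotation'])@np.linalg.inv(np.array(s['intrinsics']))@np.array([u,v,1.]); return np.array(s['eye']),d
def plane(s,u,v,z):
    e,d=ray(s,u,v); return e+d*(z-e[2])/d[2]
def proj(s,p):
    c=np.array(s['intrinsics'])@np.array(s['rotation']).T@(np.array(p)-np.array(s['eye'])); return c[:2]/c[2]
E
python3 - <<'E'
from h import *
for n in('top','side'):
    s=snap(n,n+'0.png'); print(n,s['eye'],np.array(s['rotation']).round(3).tolist(),s['intrinsics'])
print(readout.sense())
E
```

```text
top [ 0.44065194 -0.0207246   1.35466902] [-0.7, 0.713, -0.038, 0.028] [[581.34651666   0.         322.89107532]
 [  0.         581.34651666 232.69259452]
 [  0.           0.           1.        ]]
side [ 0.13364579 -0.68940259  0.80068073] [0.877, -0.267, 0.117, -0.382] [[500.65543431   0.         316.45428272]
 [  0.         500.65543431 235.78397771]
 [  0.           0.           1.        ]]
{'t': 0.1, 'q': array([ 1.09451282e+00,  5.28369543e-01,  1.43377014e+00, -8.63384026e-06,
        1.18142155e+00, -1.78464363e-01]), 'qd': array([-0.00134769, -0.00264217, -0.00298125,  0.00020419,  0.00089862,
        0.00131333]), 'tau': array([-1.69555901e-04, -4.43302917e+01, -1.78584856e+01, -2.27662872e-04,
        3.87971231e-03, -1.16863259e-05]), 'tcp_pos': array([0.18305612, 0.59693093, 0.238435  ]), 'tool_rot': array([ 1.48358163e-01,  9.88933206e-01, -9.33295462e-04, -3.12724831e-04]), 'force': array([-1.35509608,  0.46860122,  0.09196365]), 'ft_torque': array([-0.02672156,  0.02359424,  0.00212726]), 'gripper_force': 0.0, 'finger_gap': 1.002696892493129}
```

```bash
sed -i "s/np.array(s\['rotation'\])/R_(s)/g; 1a from scipy.spatial.transform import Rotation as Rn\ndef R_(s):\n    return Rn.from_quat(s['rotation']).as_matrix()" h.py; cat h.py|tail -12
```

```text
return Rn.from_quat(s['rotation']).as_matrix()
from station import readout, cams, sign_off
def snap(n,f=None):
    s=cams.snapshot(n)
    if f: cv2.imwrite('pics/'+f,np.asarray(s['pixels'])[:,:,::-1])
    return s
def ray(s,u,v):
    d=R_(s)@np.linalg.inv(np.array(s['intrinsics']))@np.array([u,v,1.]); return np.array(s['eye']),d
def plane(s,u,v,z):
    e,d=ray(s,u,v); return e+d*(z-e[2])/d[2]
def proj(s,p):
    c=np.array(s['intrinsics'])@R_(s).T@(np.array(p)-np.array(s['eye'])); return c[:2]/c[2]
```

View pics/top0.png

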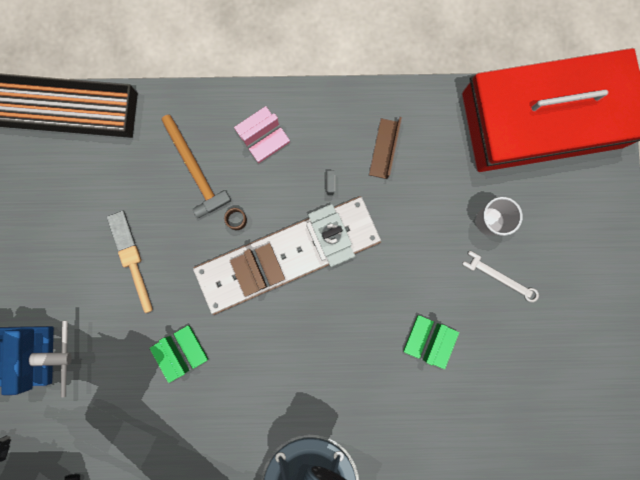

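View pics/side0.png

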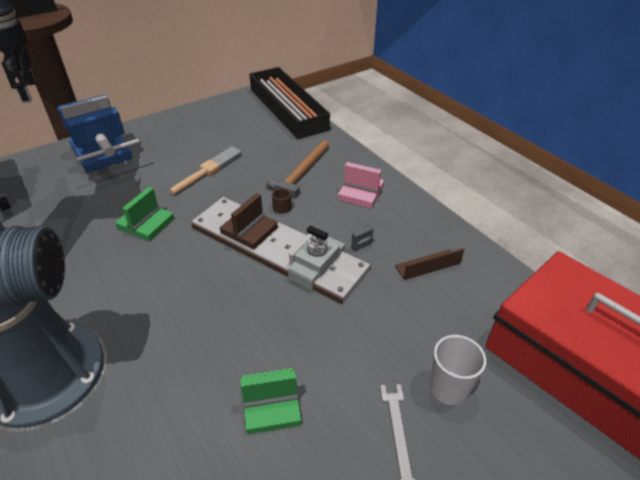

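Top view: the white bed runs from about (370,220) to (203,290), with the carriage at (332,232), the black T-bar at about (332,231) and the rusty coupon at (258,268). Candidates for the coupon are rusty brown on the bed (258,268), green (180,352), green (431,341) and pink (262,134); only the one on the bed is brown. There is one plunger handle, the black bar at (332,231) in top and (317,233) in side. I'll measure it and check in a crop.

```bash
python3 - <<'E'
from h import *
s=snap('top'); im=np.asarray(s['pixels']); t=snap('side'); ti=np.asarray(t['pixels'])
# bed
g=im.astype(int)
m=((g.min(2)>185)).astype(np.uint8); m[:190]=0;m[320:]=0;m[:,:185]=0;m[:,390:]=0
pts=np.argwhere(m)[:,::-1].astype(np.float32)
W=np.array([plane(s,u,v,.02)[:2] for u,v in pts],np.float32)
r=cv2.minAreaRect(W); print('bed',r, np.degrees(np.arctan2(*(np.diff(cv2.boxPoints(r),axis=0)[:, ::-1]).T)))
# bar in top
for nm,S,I,(u0,u1,v0,v1),z in(('top',s,im,(312,352,212,250),.110),('side',t,ti,(300,335,222,245),.103)):
    d=(I.max(2)<60).astype(np.uint8); k=np.zeros_like(d); k[v0:v1,u0:u1]=d[v0:v1,u0:u1]
    n,l,st,c=cv2.connectedComponentsWithStats(k); i=1+st[1:,4].argmax(); p=np.argwhere(l==i)[:,::-1].astype(np.float32)
    w=np.array([plane(S,u,v,z)[:2] for u,v in p],np.float32); print(nm,c[i],st[i],cv2.minAreaRect(w),w.mean(0))
b=((g[:,:,0]-g[:,:,2]>25)&(g[:,:,0]<150)).astype(np.uint8); k=np.zeros_like(b);k[235:300,225:295]=b[235:300,225:295]
p=np.argwhere(k)[:,::-1].astype(np.float32); w=np.array([plane(s,u,v,.04)[:2] for u,v in p],np.float32); print('coupon',cv2.minAreaRect(w))
a=cv2.resize(im[190:310,185:385],(800,480),interpolation=cv2.INTER_CUBIC)
cv2.imwrite('pics/crop1.png',a[:,:,::-1])
E
```

```text
bed ((0.5185582041740417, 0.044498324394226074), (0.1296572983264923, 0.4203367233276367), 22.263357162475586) [-67.73664   22.263355 112.26335 ]
top [330.4 229.4] [329 229   4   2   5] ((0.5642931461334229, -0.05425848811864853), (0.0019306972390040755, 0.006746381521224976), 25.60271644592285) [ 0.56407785 -0.05425613]
side [317.18543046 232.70860927] [307 226  21  14 151] ((0.5593152642250061, -0.05933932214975357), (0.02078600972890854, 0.04845406115055084), 19.388628005981445) [ 0.5595975  -0.05936581]
coupon ((0.4903160035610199, 0.10587874799966812), (0.12050222605466843, 0.11531225591897964), 25.02725601196289)
```

View pics/crop1.png

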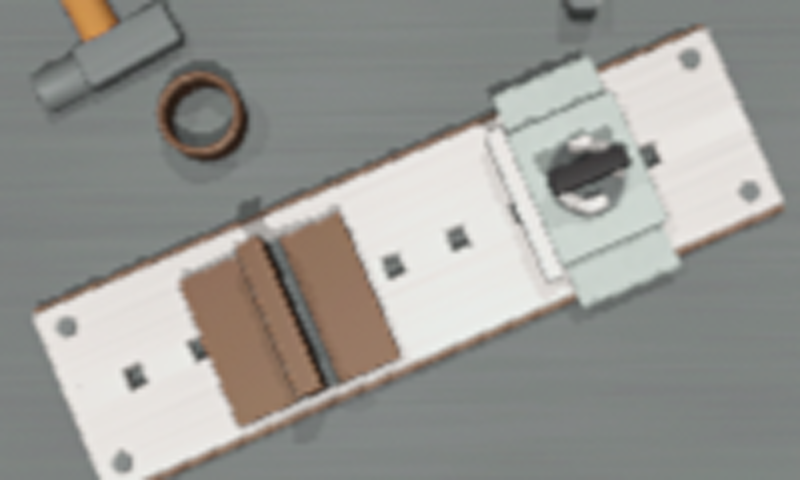

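The crop confirms the black T-bar at crop (589,170), top pixel about (332,232.5). It sits over the toothed collar, the stop plate is on the coupon side, and the brown coupon is on the bed. I'll refine the numbers.

```bash
python3 - <<'E'
from h import *
s=snap('top'); im=np.asarray(s['pixels']).astype(int); t=snap('side')
d=(im.max(2)<85).astype(np.uint8); k=np.zeros_like(d); k[224:240,320:345]=d[224:240,320:345]
n,l,st,c=cv2.connectedComponentsWithStats(k); i=1+st[1:,4].argmax(); p=np.argwhere(l==i)[:,::-1].astype(np.float32)
w=np.array([plane(s,u,v,.110)[:2] for u,v in p],np.float32); print(c[i],cv2.minAreaRect(w),w.mean(0), plane(s,332.25,232.5,.110))
e1,d1=ray(s,*c[i]); e2,d2=ray(t,317.2,232.7)
A=np.c_[d1,-d2]; x=np.linalg.lstsq(A,e2-e1,rcond=None)[0]; print(e1+d1*x[0],e2+d2*x[1])
# bed end corners & holes from crop
P=lambda u,v:plane(s,185+u/4,190+v/4,.02)[:2]
ends=[P(690,58),P(750,190),P(66,327),P(122,463)]; print(ends)
ax=(ends[2]+ends[3]-ends[0]-ends[1]); print('ax',np.degrees(np.arctan2(ax[1],ax[0])))
G=plane(s,*c[i],.110)[:2]; yaw=np.arctan2(ax[1],ax[0]); y=np.array([np.cos(yaw),np.sin(yaw)])
ce=(P(400,357)+P(340,212))/2; print('coupon edge at hgt .02 approx along',(ce-G)@y, 'mm; gap ~',(ce-G)@y-.043, 'jig-centre offset across', (sum(ends)/4-G)@np.array([y[1],-y[0]]))
E
```

```text
[331.125      231.91176471] ((0.5593012571334839, -0.056109536439180374), (0.016404058784246445, 0.04242372512817383), 25.383764266967773) [ 0.55862343 -0.05570834] [ 0.55730563 -0.05809785  0.11      ]
[ 0.55956341 -0.05598358  0.10005168] [ 0.56132426 -0.05695912  0.10024599]
[array([ 0.62986014, -0.12070441]), array([ 0.55246582, -0.1534119 ]), array([0.48109006, 0.23999235]), array([0.40329583, 0.20822816])]
ax 112.41453061848105
coupon edge at hgt .02 approx along 0.1341978372915298 mm; gap ~ 0.09119783729152979 jig-centre offset across -0.000936867426755628
```

Emit:
send_rows:
  commands: "45 0 0 0 .972;45 0 0 0 .972;45 0 0 0 .972;45 0 0 0 .972;45 0 0 0 .972;45 0 0 0 .972;45 0 0 0 .972;45 0 0 0 .972;45 0 0 0 .972;45 0 0 0 .972;45 0 0 0 .972;45 0 0 0 .972;45 0 0 0 .972;45 0 0 0 0;45 0 0 0 0"
  grip_force: 60

```text
t: 1.55
tcp_pos: [0.1833, 0.5974, 0.2393]
tool_rot: [0.556, 0.831, -0.0, 0.0]
force: [-0.3, 1.1, -0.6]
finger_gap: 0.526
gripper_force: 0.0
```

Emit:
send_rows:
  commands: "45 -1 .13 .1 0;45 -1 .13 .1 0;45 -1 .13 .1 0;45 -1 .13 .1 0;45 -1 .13 .1 0;45 -1 .13 .1 0;45 -1 .13 .1 0;45 -1 .13 .1 0;45 -1 .13 .1 0;45 -1 .13 .1 0;45 -1 .13 .1 0;45 -1 .13 .1 0;45 -1 .13 .1 0;45 -1 .13 .1 0;45 -1 .13 .1 0;45 -1 .13 .1 0;45 -1 .13 .1 0;45 -1 .13 .1 0;45 -1 .13 .1 0;45 -1 .13 .1 0"

```text
t: 3.22
tcp_pos: [0.3844, 0.2466, 0.1994]
tool_rot: [0.556, 0.831, 0.0, 0.0]
force: [-0.6, 0.2, -0.3]
finger_gap: 0.522
gripper_force: 0.0
```

Emit:
send_rows:
  commands: "45 -1 .13 .1 0;45 -1 .13 .1 0;45 -1 .13 .1 0;45 -1 .13 .1 0;45 -1 .13 .1 0;45 -1 .13 .1 0;45 -1 .13 .1 0;45 -1 .13 .1 0;45 -1 .13 .1 0;45 -1 .13 .1 0;45 -1 .13 .1 0;45 -1 .13 .1 0;45 -1 .13 .1 0;45 -1 .13 .1 0;45 -1 .13 .1 0;45 -1 .13 .1 0;45 -1 .13 .1 0;45 -.5 .13 .1 0;45 0 0 0 0;45 0 0 0 0;"

```text
t: 4.88
tcp_pos: [0.5601, -0.0581, 0.163]
tool_rot: [0.556, 0.831, 0.0, -0.001]
force: [-0.5, 0.5, -0.1]
finger_gap: 0.527
gripper_force: 0.0
```

```bash
python3 - <<'E'
from h import *
s=snap('wrist','w1.png')
for p in((.5595,-.058,.11),(.5601,-.0581,.110)): print(proj(s,p))
a=np.radians(112.4); 
for k in(-.023,.023): print(proj(s,(.5595+k*np.cos(a),-.058+k*np.sin(a),.11)))
E
```

```text
[320.2434875  270.22738531]
[321.3657679  270.88555706]
[320.27809662 316.03896411]
[320.20671621 221.5537622 ]
```

View pics/w1.png

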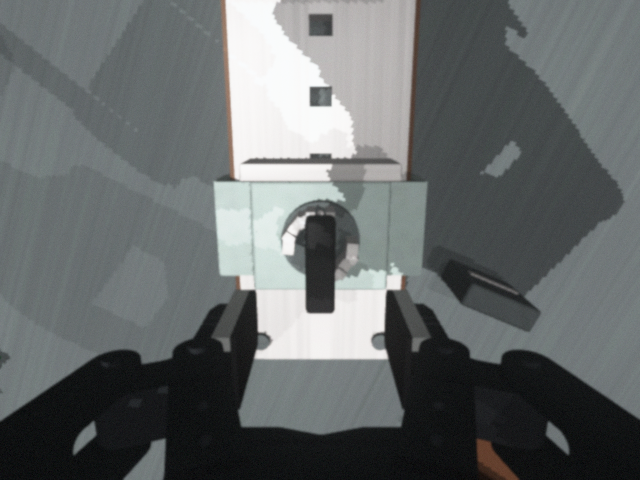

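The wrist view shows the bar at u 305–335, v 214–313, centred between the fingers laterally and about 2 mm toward +y. I'll descend and grip.

Emit:
send_rows:
  commands: "45 .08 0 .5 0;45 0 0 .5 0;45 0 0 .5 0;45 0 0 .5 0;45 0 0 .5 0;45 0 0 .5 0;45 0 0 .5 0;45 0 0 0 0;45 0 0 0 0;0 0 0 0 0;0 0 0 0 0;0 0 0 0 0;0 0 0 0 0;0 0 0 0 0;0 0 0 0 0;0 0 0 0 0;0 0 0 0 0"
  grip_force: 60

```text
t: 6.35
tcp_pos: [0.5595, -0.0573, 0.094]
tool_rot: [0.556, 0.831, -0.0, 0.0]
force: [-3.7, -2.8, 6.2]
finger_gap: 0.15
gripper_force: 60.6
```

Emit:
send_rows:
  commands: "0 0 0 -.2 0;0 0 0 -.2 0;0 0 0 -.2 0;0 0 0 -.2 0;0 0 0 0 0;0 0 0 0 0"

```text
t: 6.85
tcp_pos: [0.5591, -0.0567, 0.1085]
tool_rot: [0.556, 0.831, -0.0, -0.001]
force: [-0.4, -3.8, -14.0]
finger_gap: 0.15
gripper_force: 58.5
```

Emit:
send_rows:
  commands: "0 0 0 -.05 0;0 0 0 0 -.5;0 0 0 0 -.5;0 0 0 0 -.5;0 0 0 0 -.5;0 0 0 0 0"

```text
t: 7.35
tcp_pos: [0.559, -0.0567, 0.1097]
tool_rot: [0.497, 0.868, -0.0, -0.001]
force: [-0.6, -3.1, -14.1]
finger_gap: 0.15
gripper_force: 58.5
```

Emit:
send_rows:
  commands: "0 0 0 0 -.6;0 0 0 0 -.6;0 0 0 0 -.6;0 0 0 0 -.6;0 0 0 0 -.6;0 0 0 0 -.6;0 0 0 0 -.6;0 0 0 0 -.6;0 0 0 0 -.6;0 0 0 0 -.6;0 0 0 0 0;0 0 0 0 0"

```text
t: 8.35
tcp_pos: [0.5587, -0.0567, 0.1098]
tool_rot: [0.306, 0.952, -0.0, -0.001]
force: [-3.1, -3.9, -14.8]
finger_gap: 0.15
gripper_force: 58.5
```

```bash
cat > r.py <<'E'
from h import *
r=readout.sense(); q=r['tool_rot']; print('turn',np.radians((2*np.degrees(np.arctan2(q[1],q[0]))-112.4)), 'z',r['tcp_pos'][2]*1e3,'F',r['force'].round(1),'T',r['ft_torque'].round(3))
E
python3 r.py
```

```text
turn 0.5570950771164666 z 109.7733587633983 F [ -3.1  -3.9 -14.8] T [-0.701  0.258 -0.04 ]
```

Emit:
send_rows:
  commands: "0 0 0 .05 0;0 0 0 .05 0;0 0 0 .05 0;0 0 0 .03 0;0 0 0 0 0;0 0 0 0 0"

```text
t: 8.85
tcp_pos: [0.5587, -0.0567, 0.107]
tool_rot: [0.306, 0.952, -0.0, -0.001]
force: [-4.0, -3.8, -9.7]
finger_gap: 0.153
gripper_force: 59.3
```

```bash
python3 r.py
```

```text
turn 0.5573614687847379 z 107.00538671202338 F [-4.  -3.8 -9.7] T [-0.604  0.556  0.055]
```

Emit:
send_rows:
  commands: "0 0 0 .06 0;0 0 0 0 0;0 0 0 0 0;0 0 0 0 -.25;0 0 0 0 -.25;0 0 0 0 -.25;0 0 0 0 0;0 0 0 0 0"

```text
t: 9.52
tcp_pos: [0.5588, -0.0568, 0.1067]
tool_rot: [0.281, 0.96, -0.0, -0.001]
force: [-5.8, -3.4, -3.7]
finger_gap: 0.149
gripper_force: 60.0
```

```bash
python3 r.py
```

```text
turn 0.6098235591020322 z 106.74583596375265 F [-5.8 -3.4 -3.7] T [-0.516  0.808 -0.024]
```

Emit:
send_rows:
  commands: "0 0 0 0 -.25;0 0 0 0 -.25;0 0 0 0 -.25;0 0 0 0 0;0 0 0 0 0"

```text
t: 9.93
tcp_pos: [0.5587, -0.0568, 0.1067]
tool_rot: [0.256, 0.967, -0.0, -0.001]
force: [-5.3, -4.1, -5.2]
finger_gap: 0.152
gripper_force: 60.0
```

Emit:
send_rows:
  commands: "0 0 0 0 -.25;0 0 0 0 -.25;0 0 0 0 0;0 0 0 0 0"

```text
t: 10.27
tcp_pos: [0.5587, -0.0568, 0.1067]
tool_rot: [0.239, 0.971, -0.0, -0.001]
force: [-6.2, -3.9, -5.1]
finger_gap: 0.152
gripper_force: 60.0
```

```bash
python3 r.py
```

```text
turn 0.697130452767101 z 106.73693560884237 F [-6.2 -3.9 -5.1] T [-0.531  0.819  0.007]
```

Emit:
send_rows:
  commands: "0 0 0 0 -.25;0 0 0 0 -.25;0 0 0 0 0;0 0 0 0 0"

```text
t: 10.6
tcp_pos: [0.5587, -0.0568, 0.1067]
tool_rot: [0.222, 0.975, -0.0, -0.001]
force: [-5.2, -3.9, -4.7]
finger_gap: 0.152
gripper_force: 59.9
```

Emit:
send_rows:
  commands: "0 0 0 0 -.25;0 0 0 0 -.25;0 0 0 0 0;0 0 0 0 0"

```text
t: 10.93
tcp_pos: [0.5587, -0.0569, 0.1065]
tool_rot: [0.205, 0.979, -0.0, -0.001]
force: [-5.2, -4.4, -4.8]
finger_gap: 0.152
gripper_force: 59.8
```

```bash
python3 r.py
```

```text
turn 0.767137558476148 z 106.54314282230659 F [-5.2 -4.4 -4.8] T [-0.594  0.815  0.066]
```

Emit:
send_rows:
  commands: "0 0 0 0 -.25;0 0 0 0 -.25;0 0 0 0 0;0 0 0 0 0"

```text
t: 11.27
tcp_pos: [0.5586, -0.0569, 0.1062]
tool_rot: [0.188, 0.982, -0.0, -0.001]
force: [-4.8, -4.5, -7.6]
finger_gap: 0.148
gripper_force: 59.6
```

```bash
python3 r.py
```

```text
turn 0.8022183806866025 z 106.24165275274629 F [-4.8 -4.5 -7.6] T [-0.64   0.678  0.043]
```

Emit:
send_rows:
  commands: "0 0 0 .04 0;0 0 0 0 0;0 0 0 0 0"

```text
t: 11.52
tcp_pos: [0.5587, -0.0569, 0.1059]
tool_rot: [0.188, 0.982, -0.0, -0.001]
force: [-5.5, -4.3, -4.0]
finger_gap: 0.152
gripper_force: 60.1
```

```bash
python3 r.py
```

```text
turn 0.8021800194082751 z 105.93676959465188 F [-5.5 -4.3 -4. ] T [-0.622  0.853  0.015]
```

Supported only about 0.8 mm below the rim, so this is the seam. Keep turning.

Emit:
send_rows:
  commands: "0 0 0 0 -.25;0 0 0 0 -.25;0 0 0 0 0;0 0 0 0 0"

```text
t: 11.85
tcp_pos: [0.5587, -0.0569, 0.1056]
tool_rot: [0.17, 0.985, -0.0, -0.001]
force: [-4.6, -4.0, -6.4]
finger_gap: 0.142
gripper_force: 59.6
```

Emit:
send_rows:
  commands: "0 0 0 0 -.25;0 0 0 0 -.25;0 0 0 0 0;0 0 0 0 0"

```text
t: 12.18
tcp_pos: [0.5586, -0.0569, 0.105]
tool_rot: [0.153, 0.988, -0.0, -0.001]
force: [-4.7, -4.2, -10.2]
finger_gap: 0.15
gripper_force: 59.1
```

```bash
python3 r.py
```

```text
turn 0.8719812473195744 z 104.95850637365379 F [ -4.7  -4.2 -10.2] T [-0.702  0.559  0.053]
```

Emit:
send_rows:
  commands: "0 0 0 .06 0;0 0 0 0 0;0 0 0 0 0"

```text
t: 12.43
tcp_pos: [0.5586, -0.057, 0.104]
tool_rot: [0.153, 0.988, -0.0, -0.001]
force: [-4.6, -4.3, -9.4]
finger_gap: 0.149
gripper_force: 59.5
```

```bash
python3 r.py
```

```text
turn 0.871947896374962 z 103.96940882704368 F [-4.6 -4.3 -9.4] T [-0.74   0.647  0.042]
```

Emit:
send_rows:
  commands: "0 0 0 .05 0;0 0 0 0 0;0 0 0 0 0"

```text
t: 12.68
tcp_pos: [0.5587, -0.057, 0.1038]
tool_rot: [0.153, 0.988, -0.0, -0.001]
force: [-5.8, -5.2, -3.4]
finger_gap: 0.15
gripper_force: 60.2
```

```bash
python3 r.py
```

```text
turn 0.872048018851902 z 103.8025872853081 F [-5.8 -5.2 -3.4] T [-0.709  0.906 -0.027]
```

The pin rests 2.9 mm below the rim at turn 0.87, so it is in the notch and supported. I'll slide the carriage by the handle while pressing it lightly down, and check after a short first travel.

Emit:
send_rows:
  commands: "0 .02 -.015 0 0;0 .032 .038 0 0;0 .064 .077 0 0;0 .096 .115 0 0;0 .128 .153 0 0;0 .16 .19 0 0;0 .16 .19 0 0;0 .16 .19 0 0"

```text
t: 13.35
tcp_pos: [0.5494, -0.0344, 0.1038]
tool_rot: [0.153, 0.988, -0.001, -0.0]
force: [-4.9, -5.7, -4.6]
finger_gap: 0.15
gripper_force: 59.9
```

```bash
cat >> r.py <<'E'
a=np.radians(112.4); by=np.array([np.cos(a),np.sin(a)]); bx=np.array([by[1],-by[0]])
p=r['tcp_pos'][:2]-np.array([.5587,-.057]); print('along',p@by*1e3,'across',p@bx*1e3,'Fy',r['force'][:2]@by,'Fx',r['force'][:2]@bx,'t',r['t'])
E
python3 r.py
```

```text
turn 0.8718916893512981 z 103.82885803665968 F [-4.9 -5.7 -4.6] T [-0.811  0.73   0.022]
along 24.412577925863882 across -0.013827815190407704 Fy -3.4314711732135894 Fx -6.691301626587595 t 13.35
```

Emit:
send_rows:
  commands: "0 .16 .19 0 0;0 .16 .19 0 0;0 .16 .19 0 0;0 .16 .19 0 0;0 .16 .19 0 0;0 .16 .19 0 0;0 .16 .19 0 0;0 .16 .19 0 0;0 .1 .12 0 0;0 .05 .06 0 0;0 0 0 0 0;0 0 0 0 0"

```text
t: 14.35
tcp_pos: [0.5321, 0.0075, 0.1038]
tool_rot: [0.153, 0.988, 0.0, -0.001]
force: [-5.2, -3.0, -3.4]
finger_gap: 0.148
gripper_force: 60.0
```

```bash
python3 r.py; python3 - <<'E'
from h import *
s=snap('top'); cv2.imwrite('pics/c2.png',cv2.resize(np.asarray(s['pixels'])[190:310,185:385],(800,480),interpolation=cv2.INTER_CUBIC)[:,:,::-1])
snap('wrist','w2.png')
E
```

```text
turn 0.8717774396256078 z 103.78925633588182 F [-5.2 -3.  -3.4] T [-0.442  0.701  0.068]
along 69.81102943985665 across -0.016741560698106055 Fy -0.7703362675327585 Fx -5.9193741147147465 t 14.35
```

View pics/w2.png

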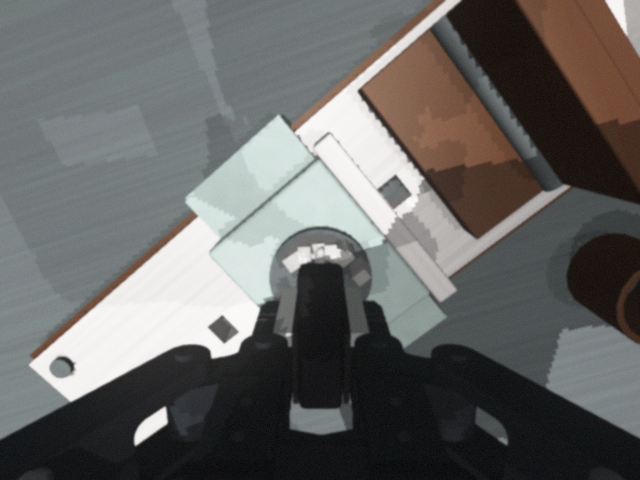

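The wrist view shows the stop plate at about (385,215) with roughly 15–20 mm to go to the coupon edge at about (415,165). I'll approach slowly.

Emit:
send_rows:
  commands: "0 .064 .077 0 0;0 .064 .077 0 0;0 .064 .077 0 0;0 .064 .077 0 0;0 .064 .077 0 0;0 .032 .038 0 0;0 .032 .038 0 0"

```text
t: 15.03
tcp_pos: [0.5278, 0.0181, 0.1038]
tool_rot: [0.153, 0.988, -0.0, -0.0]
force: [-4.8, -4.3, -3.6]
finger_gap: 0.151
gripper_force: 59.9
```

```bash
python3 r.py; python3 - <<'E'
from h import *
s=snap('wrist'); cv2.imwrite('pics/w3.png',cv2.cvtColor(np.asarray(s['pixels'])[80:320,260:580],cv2.COLOR_RGB2BGR))
E
```

```text
turn 0.8721215534404003 z 103.8141766857377 F [-4.8 -4.3 -3.6] T [-0.767  0.665  0.016]
along 81.18000831797313 across 0.029612977143443048 Fy -2.1085283802181918 Fx -6.085186909703029 t 15.0333
```

View pics/w3.png

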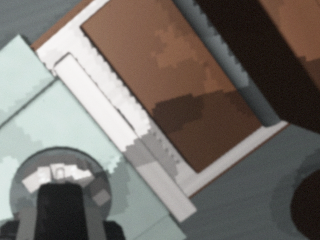

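Gap is several mm (plate edge near crop (130,130), coupon edge near (140,100)). I'll creep forward.

Emit:
send_rows:
  commands: "0 .016 .019 0 0;0 .016 .019 0 0;0 .016 .019 0 0;0 .016 .019 0 0;0 .016 .019 0 0;0 .016 .019 0 0;0 .016 .019 0 0;0 .016 .019 0 0"

```text
t: 15.75
tcp_pos: [0.5263, 0.0217, 0.1038]
tool_rot: [0.153, 0.988, -0.0, -0.0]
force: [-4.0, -4.7, -4.5]
finger_gap: 0.151
gripper_force: 59.9
```

```bash
python3 r.py
```

```text
turn 0.8719575130862106 z 103.79310250046856 F [-4.  -4.7 -4.5] T [-0.721  0.673  0.105]
along 85.0605968664736 across 0.038951581804182664 Fy -2.842318086620205 Fx -5.454005566206332 t 15.75
```

Emit:
send_rows:
  commands: "0 .016 .019 0 0;0 .016 .019 0 0;0 .016 .019 0 0;0 .016 .019 0 0"

```text
t: 16.08
tcp_pos: [0.5256, 0.0235, 0.1038]
tool_rot: [0.153, 0.988, -0.0, -0.0]
force: [-3.5, -5.7, -4.4]
finger_gap: 0.146
gripper_force: 59.9
```

```bash
python3 r.py
```

```text
turn 0.8720506340264809 z 103.82829548228442 F [-3.5 -5.7 -4.4] T [-0.764  0.649 -0.013]
along 87.06183240897091 across 0.06714878242532214 Fy -3.9455062683668918 Fx -5.367240471732896 t 16.0833
```

Emit:
send_rows:
  commands: "0 .008 .0095 0 0;0 .008 .0095 0 0;0 .008 .0095 0 0;0 .008 .0095 0 0"

```text
t: 16.42
tcp_pos: [0.5252, 0.0244, 0.1038]
tool_rot: [0.153, 0.988, -0.0, -0.0]
force: [-4.7, -4.4, -4.5]
finger_gap: 0.15
gripper_force: 59.9
```

Emit:
send_rows:
  commands: "0 .008 .0095 0 0;0 .008 .0095 0 0;0 .008 .0095 0 0"

```text
t: 16.67
tcp_pos: [0.5249, 0.0251, 0.1038]
tool_rot: [0.153, 0.988, -0.0, -0.0]
force: [-4.7, -5.6, -4.5]
finger_gap: 0.15
gripper_force: 59.9
```

```bash
python3 r.py
```

```text
turn 0.8720236285213347 z 103.8193615308505 F [-4.7 -5.6 -4.5] T [-0.708  0.674  0.043]
along 88.77812155346855 across 0.04333254626127327 Fy -3.404551302019494 Fx -6.538210001185161 t 16.6667
```

Emit:
send_rows:
  commands: "0 .008 .0095 0 0;0 .008 .0095 0 0;0 .008 .0095 0 0"

```text
t: 16.92
tcp_pos: [0.5246, 0.0258, 0.1038]
tool_rot: [0.153, 0.988, -0.0, -0.0]
force: [-4.8, -4.8, -4.3]
finger_gap: 0.15
gripper_force: 59.9
```

Emit:
send_rows:
  commands: "0 .008 .0095 0 0;0 .008 .0095 0 0;0 .008 .0095 0 0"

```text
t: 17.17
tcp_pos: [0.5243, 0.0265, 0.1038]
tool_rot: [0.153, 0.988, -0.0, -0.0]
force: [-3.9, -4.7, -4.4]
finger_gap: 0.148
gripper_force: 59.9
```

```bash
python3 r.py; python3 - <<'E'
from h import *
s=snap('wrist'); cv2.imwrite('pics/w4.png',cv2.resize(np.asarray(s['pixels'])[80:320,260:580],(640,480))[:,:,::-1])
E
```

```text
turn 0.8720225652529863 z 103.80854331479296 F [-3.9 -4.7 -4.4] T [-0.733  0.623  0.059]
along 90.29603284176572 across 0.05602948114943846 Fy -2.867120577698481 Fx -5.436438200849055 t 17.1667
```

View pics/w4.png

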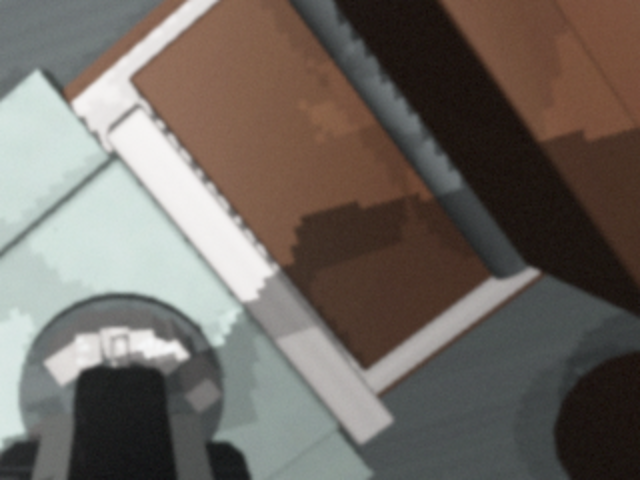

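Gap is now only about 1–3 mm. Continue in 0.25 mm rows.

Emit:
send_rows:
  commands: "0 .008 .0095 0 0;0 .008 .0095 0 0;0 .008 .0095 0 0"

```text
t: 17.47
tcp_pos: [0.5241, 0.0272, 0.1038]
tool_rot: [0.153, 0.988, -0.0, -0.0]
force: [-4.0, -4.6, -5.1]
finger_gap: 0.148
gripper_force: 59.9
```

Emit:
send_rows:
  commands: "0 .008 .0095 0 0;0 .008 .0095 0 0"

```text
t: 17.63
tcp_pos: [0.5239, 0.0276, 0.1038]
tool_rot: [0.153, 0.988, -0.0, -0.0]
force: [-4.6, -4.9, -4.8]
finger_gap: 0.149
gripper_force: 59.9
```

```bash
python3 r.py
```

```text
turn 0.8719623640275774 z 103.80501128374544 F [-4.6 -4.9 -4.8] T [-0.74   0.673  0.048]
along 91.52562052783735 across 0.04746240428392953 Fy -2.794386991744085 Fx -6.099121492277012 t 17.6333
```

Emit:
send_rows:
  commands: "0 .008 .0095 0 0;0 .008 .0095 0 0"

```text
t: 17.8
tcp_pos: [0.5239, 0.0277, 0.1038]
tool_rot: [0.153, 0.988, -0.001, -0.0]
force: [-3.8, -7.2, -5.7]
finger_gap: 0.15
gripper_force: 59.9
```

```bash
python3 r.py
```

```text
turn 0.8723528341582336 z 103.82561611779819 F [-3.8 -7.2 -5.7] T [-1.07   0.653  0.083]
along 91.60887521635156 across 0.08989593638145525 Fy -5.246051595223646 Fx -6.275701016794934 t 17.8
```

Emit:
send_rows:
  commands: "0 .008 .0095 0 0;0 0 0 0 0"

```text
t: 17.97
tcp_pos: [0.5239, 0.0277, 0.1038]
tool_rot: [0.153, 0.988, -0.001, 0.0]
force: [-3.9, -7.3, -4.3]
finger_gap: 0.151
gripper_force: 59.9
```

```bash
python3 r.py
```

```text
turn 0.8724372308937366 z 103.83106455189429 F [-3.9 -7.3 -4.3] T [-1.081  0.681  0.039]
along 91.62904743576229 across 0.08044252782658078 Fy -5.22950052313203 Fx -6.4127646279102 t 17.9667
```

Emit:
send_rows:
  commands: "0 .005 .006 0 0;0 0 0 0 0"

```text
t: 18.13
tcp_pos: [0.5238, 0.0277, 0.1038]
tool_rot: [0.153, 0.988, -0.001, 0.0]
force: [-3.8, -7.9, -5.0]
finger_gap: 0.152
gripper_force: 59.9
```

```bash
python3 r.py
```

```text
turn 0.8724089081483342 z 103.81272168568442 F [-3.8 -7.9 -5. ] T [-1.152  0.589 -0.013]
along 91.63397934694916 across 0.07359634221102786 Fy -5.839764344840108 Fx -6.506720509632295 t 18.1333
```

Emit:
send_rows:
  commands: "0 .008 .0095 0 0;0 .008 .0095 0 0;0 0 0 0 0"

```text
t: 18.38
tcp_pos: [0.5238, 0.0278, 0.1038]
tool_rot: [0.153, 0.988, -0.001, 0.0]
force: [-3.8, -8.5, -5.3]
finger_gap: 0.149
gripper_force: 59.8
```

```bash
python3 r.py
```

```text
turn 0.8726679092252567 z 103.81752030383267 F [-3.8 -8.5 -5.3] T [-1.402  0.665  0.026]
along 91.67990648771148 across 0.0662226896916723 Fy -6.418655126319536 Fx -6.788332481001351 t 18.3833
```

Emit:
send_rows:
  commands: "0 .008 .0095 0 0;0 0 0 0 0"

```text
t: 18.55
tcp_pos: [0.5238, 0.0278, 0.1038]
tool_rot: [0.153, 0.988, -0.001, 0.0]
force: [-4.1, -10.7, -5.7]
finger_gap: 0.15
gripper_force: 59.8
```

```bash
python3 r.py
```

```text
turn 0.8728127936585726 z 103.83328869758239 F [ -4.1 -10.7  -5.7] T [-1.428  0.694  0.048]
along 91.70334085084389 across 0.10267247723175742 Fy -8.324365647516574 Fx -7.882317738925666 t 18.55
```

Emit:
send_rows:
  commands: "0 .008 .0095 0 0;0 .008 .0095 0 0;0 0 0 0 0"

```text
t: 18.8
tcp_pos: [0.5238, 0.0279, 0.1038]
tool_rot: [0.153, 0.988, -0.002, 0.001]
force: [-3.9, -12.0, -7.0]
finger_gap: 0.154
gripper_force: 59.8
```

```bash
python3 r.py
```

```text
turn 0.8730996987821549 z 103.84675730180965 F [ -3.9 -12.   -7. ] T [-1.703  0.591  0.014]
along 91.76056494045807 across 0.10216824845809562 Fy -9.632696743627712 Fx -8.22208509193463 t 18.8
```

Emit:
send_rows:
  commands: "0 0 0 0 0"

```text
t: 18.88
tcp_pos: [0.5239, 0.0279, 0.1039]
tool_rot: [0.153, 0.988, -0.002, 0.001]
force: [-4.9, -11.2, -5.4]
finger_gap: 0.149
gripper_force: 59.8
```

```bash
python3 r.py
```

```text
turn 0.8730734705922368 z 103.86378211929834 F [ -4.9 -11.2  -5.4] T [-1.716  0.67   0.04 ]
along 91.7293304266842 across 0.11774480836193657 Fy -8.480851991731926 Fx -8.754723426476412 t 18.8833
```

Emit:
send_rows:
  commands: "0 .007 .008 0 0;0 .006 .007 0 0;0 0 0 0 0"

```text
t: 19.13
tcp_pos: [0.5238, 0.0279, 0.1039]
tool_rot: [0.153, 0.988, -0.002, 0.001]
force: [-3.8, -11.7, -5.9]
finger_gap: 0.15
gripper_force: 59.8
```

```bash
python3 r.py
```

```text
turn 0.8732167527331366 z 103.85585772828641 F [ -3.8 -11.7  -5.9] T [-1.764  0.649  0.037]
along 91.77100801580494 across 0.1286806161117446 Fy -9.344902909124785 Fx -7.964464338914432 t 19.1333
```

Emit:
send_rows:
  commands: "0 0 0 0 0;0 0 0 0 0"

```text
t: 19.3
tcp_pos: [0.5238, 0.0279, 0.1039]
tool_rot: [0.153, 0.988, -0.002, 0.001]
force: [-4.4, -11.8, -6.0]
finger_gap: 0.15
gripper_force: 59.8
```

```bash
python3 r.py
```

```text
turn 0.8731718789490408 z 103.85375257446304 F [ -4.4 -11.8  -6. ] T [-1.836  0.658  0.025]
along 91.75699651453996 across 0.11670650355548623 Fy -9.21558666624693 Fx -8.510007317466197 t 19.3
```

Emit:
send_rows:
  commands: "0 .008 .0095 0 0;0 .008 .0095 0 0;0 0 0 0 0;0 0 0 0 0"

```text
t: 19.63
tcp_pos: [0.5238, 0.028, 0.1039]
tool_rot: [0.153, 0.988, -0.002, 0.001]
force: [-3.3, -13.7, -4.8]
finger_gap: 0.153
gripper_force: 59.8
```

```bash
python3 r.py
```

```text
turn 0.8734890577464323 z 103.85628685977247 F [ -3.3 -13.7  -4.8] T [-2.116  0.624  0.078]
along 91.83051674728628 across 0.14243280362965668 Fy -11.433849514268449 Fx -8.311455253468454 t 19.6333
```

The push on the coupon is about 8 N. I'll unload the arm's stored push, without dragging the carriage back, before opening.

Emit:
send_rows:
  commands: "0 .005 -.033 0 0;0 .005 -.033 0 0;0 .005 -.033 0 0;0 .005 -.033 0 0;0 0 0 0 0;0 0 0 0 0"

```text
t: 20.13
tcp_pos: [0.5238, 0.0277, 0.1038]
tool_rot: [0.153, 0.988, -0.0, 0.002]
force: [-0.7, -5.3, -4.9]
finger_gap: 0.148
gripper_force: 60.0
```

```bash
python3 r.py
```

```text
turn 0.8720828506116591 z 103.8388237120732 F [-0.7 -5.3 -4.9] T [-0.852  0.174  0.045]
along 91.61784855086243 across -0.03904069037774258 Fy -4.673194590954266 Fx -2.6346439629010607 t 20.1333
```

Emit:
send_rows:
  commands: "0 -.002 -.025 0 0;0 -.001 -.025 0 0;0 0 0 0 0;15 0 0 0 0;17 0 0 0 0;19 0 0 0 0;22 0 0 0 0;26 0 0 0 0;32 0 0 0 0;40 0 0 0 0;40 0 0 0 0;40 0 0 0 0;40 0 0 0 0"
  grip_force: 20

```text
t: 21.22
tcp_pos: [0.5217, 0.0272, 0.1025]
tool_rot: [0.153, 0.988, 0.0, -0.0]
force: [0.2, 0.3, -0.3]
finger_gap: 0.47
gripper_force: 0.0
```

```bash
python3 r.py
```

```text
turn 0.8725088778256694 z 102.46727542589255 F [ 0.2  0.3 -0.3] T [-0.027  0.014  0.007]
along 91.97427543553228 across -2.075302440385801 Fy 0.18602967551588243 Fx 0.3195247814767634 t 21.2167
```

Emit:
send_rows:
  commands: "40 0 0 -.3 0;40 0 0 -.5 0;40 0 0 -.8 0;40 0 0 -1 0;40 0 0 -1 0;40 0 0 -1 0;40 0 0 -1 0;40 0 0 -1 0;40 0 0 -1 0;40 -1 0 0 0;40 -1 0 0 0;40 -1 0 0 0;40 -1 0 0 0;40 0 0 0 0;40 0 0 0 0"

```text
t: 22.47
tcp_pos: [0.5983, 0.0028, 0.2551]
tool_rot: [0.153, 0.988, 0.0, 0.0]
force: [-0.2, -0.2, 0.1]
finger_gap: 0.468
gripper_force: 0.0
```

```bash
python3 r.py; python3 - <<'E'
from h import *
s=snap('top'); S=snap('side')
A=cv2.resize(np.asarray(s['pixels'])[190:320,185:385],(800,520),interpolation=cv2.INTER_CUBIC)
cv2.imwrite('pics/c5.png',A[:,:,::-1])
W=snap('wrist','w5.png')
E
```

```text
turn 0.8721058110455597 z 255.07870275490336 F [-0.2 -0.2  0.1] T [0.011 0.062 0.015]
along 40.22105428854901 across 59.360530959333545 Fy -0.1431931955431993 Fx -0.2577536001922053 t 22.4667
```

View pics/w5.png

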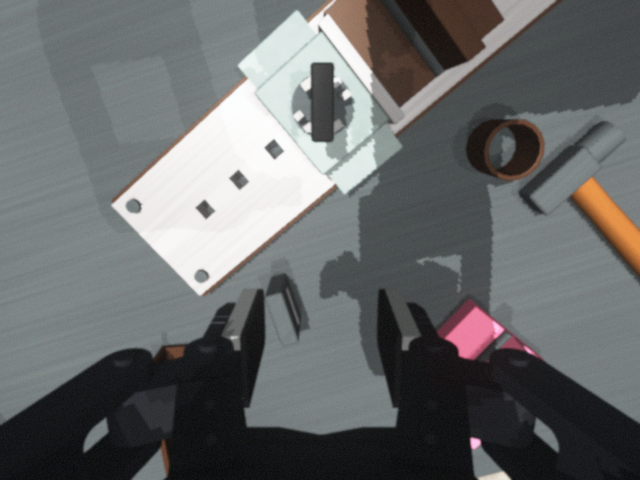

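View pics/c5.png

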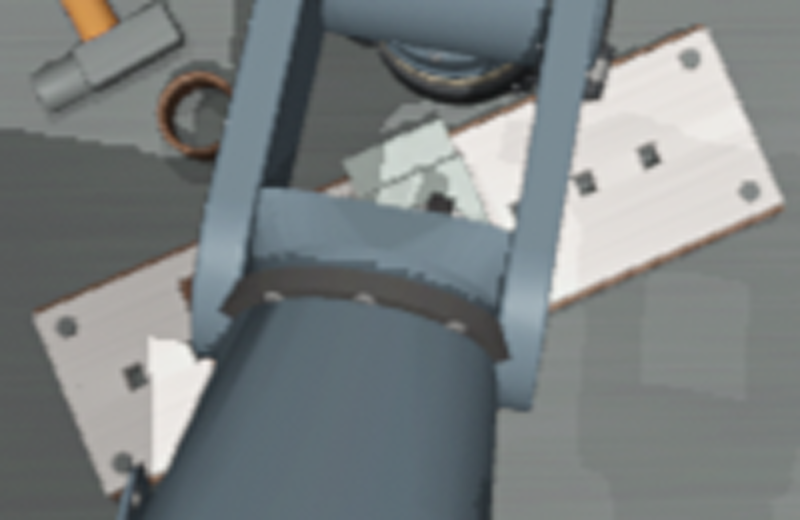

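The wrist view shows the handle still parked at about 50° (bar 312–333, 63–142) and the stop plate against the coupon at about (365,70). The top view is mostly hidden by the arm. The tool is clear and the force is zero.

```bash
python3 -c "
from h import *
print(sign_off())"
```

```text
the job is handed in; nothing more can be done
None
```

The job is handed in: the plunger is parked in the rest notch at about 0.87 rad, the stop was pushed to about 8 N against the coupon and released, and the arm is clear of everything after about 22 s; the coupon staying put was judged from the force and travel readings, as the last top view was mostly blocked by the arm.

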